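# Load two test cartridges into the reader's tilted rail tube

## Task

Slide the two narrow test cartridges one after the other into the mouth of the tilted rail tube, both nose first with their fins up through the slot: the first fully home against the feed plate, the second close up behind it, leaving no gaps; see the first one home and let go of it before the second goes in. Push gently, because the feed plate is only held by a slipping clutch and must not be driven back down the tube. Leave the wide cartridge, the jar, the dish stack and the bottle alone.

Things in the scene. Friction and masses are not known exactly. Their poses are not given: they have to be found in the camera images.
- cartridge_a: white plastic cartridge 80 long, 36 wide, 20 high, 0.08-0.17 kg. Grip fin on its tail half: 12 thick, 30 long, rising to 62 above the underside, fin centre 25 behind the middle (x = +25, ends flush with the tail). The nose is the other end: last 14 mm a step narrower (24 wide). Origin: centre of underside; x from nose (-40) to tail (+40), y across, z up. Starts upright on the bench. Sizes in mm
- cartridge_b: identical to cartridge_a (either may go in first); the same origin and axes
- cartridge_a_nose (a point): centre of cartridge_a's nose face, 10 mm above its underside and 40 mm ahead of its middle
- cartridge_b_nose (a point): centre of cartridge_b's nose face, likewise
- loader: fixed grey base plate (360 x 110 x 10 mm) with an aluminium rail tube sloping at 25 degrees from its high mouth straight down to a white reader head (75 x 100 x 85 mm high) at its low end. Origin: on the bench below the tube's centre line; x level from reader head towards the mouth, y across, z up. The tube's floor line is at z = 124.2 mm above x = 0
- mouth (a point): middle of the floor at the tube's mouth (x = 22.7, z = 134.7 mm from the loader's origin). The tube goes 225 mm down the slope from here; inside it is 39 wide, 22.5 high. Its roof is two 4 mm lips (top 26.5 above the floor) with a 20 mm slot between, open at the mouth, in which the fins stand up and slide. A cartridge never slides by its own weight here: friction holds it
- apron (a point): middle of the upper end of the apron: the tube's floor, carried on flat and open (no roof, 66 mm wide) for 85 mm up the slope from the mouth at the same 25 degrees; cartridges are set down here. Two guides 20 mm high on it flare out from the mouth's width (39 mm) to about 60 mm over the first 50 mm. Axes as the loader's
- feed_plate: steel plate in the tube (34 wide, 20 high, 8 mm thick), tongue up through the slot to 46 mm above the floor. Origin: on the floor, mid of the face towards the mouth; x up the slope to the mouth, y across, z square off the floor. Stands 165 to 195 mm down the slope from the mouth. Its friction clutch slips at about 15 N; sliding a cartridge takes 1 or 2 N, so the touch is a clear rise
- wide_cartridge: bystander: a cartridge of the same shape and fin but 56 mm wide, too wide for the tube; origin centre of the underside, x from nose to tail
- amber_jar: bystander: amber glass jar, 84 mm across, 130 mm high; origin centre of the underside
- dish_stack: bystander: stack of culture dishes, 92 mm across, 60 mm high; origin centre of the underside
- brown_bottle: bystander: brown bottle, 56 mm across, 85 mm high; origin centre of the underside
Things that resemble listed ones, but are neither listed nor needed, are in the scene too. Leave any purple look-alike of the cartridge_a alone.

How it is judged:
On the way, in this order (a step that is already met when the one before it is completed fails the run):
1. the first narrow cartridge is home against the feed plate, nose first, and let go (((x of cartridge_a_nose in the frame of feed_plate between -0.003 and 0.004 m and x of cartridge_a in the frame of feed_plate between 0.036 and 0.045 m and y of cartridge_a in the frame of feed_plate between -0.004 and 0.004 m and z of cartridge_a in the frame of feed_plate between -0.004 and 0.004 m and angle between the z axis of cartridge_a and the z axis of feed_plate, either way round below 0.1 rad and linear speed of cartridge_a below 0.01 m/s and contact force between the fingers and cartridge_a below 0.3 N) or (x of cartridge_b_nose in the frame of feed_plate between -0.003 and 0.004 m and x of cartridge_b in the frame of feed_plate between 0.036 and 0.045 m and y of cartridge_b in the frame of feed_plate between -0.004 and 0.004 m and z of cartridge_b in the frame of feed_plate between -0.004 and 0.004 m and angle between the z axis of cartridge_b and the z axis of feed_plate, either way round below 0.1 rad and linear speed of cartridge_b below 0.01 m/s and contact force between the fingers and cartridge_b below 0.3 N))), for 0.2 s.
2. the second is close up behind it, nose first (((x of cartridge_a_nose in the frame of feed_plate between -0.003 and 0.004 m and x of cartridge_a in the frame of feed_plate between 0.036 and 0.045 m and y of cartridge_a in the frame of feed_plate between -0.004 and 0.004 m and z of cartridge_a in the frame of feed_plate between -0.004 and 0.004 m and angle between the z axis of each of cartridge_a, cartridge_b and the z axis of feed_plate, either way round below 0.1 rad and x of cartridge_b_nose in the frame of cartridge_a between 0.037 and 0.044 m and x of cartridge_b in the frame of cartridge_a between 0.076 and 0.085 m and y of cartridge_b in the frame of feed_plate between -0.004 and 0.004 m and z of cartridge_b in the frame of feed_plate between -0.004 and 0.004 m and linear speed of each of cartridge_a, cartridge_b below 0.01 m/s) or (x of cartridge_b_nose in the frame of feed_plate between -0.003 and 0.004 m and x of cartridge_b in the frame of feed_plate between 0.036 and 0.045 m and y of cartridge_b in the frame of feed_plate between -0.004 and 0.004 m and z of cartridge_b in the frame of feed_plate between -0.004 and 0.004 m and angle between the z axis of each of cartridge_b, cartridge_a and the z axis of feed_plate, either way round below 0.1 rad and x of cartridge_a_nose in the frame of cartridge_b between 0.037 and 0.044 m and x of cartridge_a in the frame of cartridge_b between 0.076 and 0.085 m and y of cartridge_a in the frame of feed_plate between -0.004 and 0.004 m and z of cartridge_a in the frame of feed_plate between -0.004 and 0.004 m and linear speed of each of cartridge_a, cartridge_b below 0.01 m/s))), for 0.2 s.
At the end, for the whole second after the job is handed in: Both narrow cartridges lie in the tube at rest, fins up, noses down the slope: the first one's nose within 4 mm of the feed plate, the second one's nose within 4 mm of the first one's tail, both within 4 mm of the tube's centre line and floor (((x of cartridge_a_nose in the frame of feed_plate between -0.003 and 0.004 m and x of cartridge_a in the frame of feed_plate between 0.036 and 0.045 m and y of cartridge_a in the frame of feed_plate between -0.004 and 0.004 m and z of cartridge_a in the frame of feed_plate between -0.004 and 0.004 m and angle between the z axis of each of cartridge_a, cartridge_b and the z axis of feed_plate, either way round below 0.1 rad and x of cartridge_b_nose in the frame of cartridge_a between 0.037 and 0.044 m and x of cartridge_b in the frame of cartridge_a between 0.076 and 0.085 m and y of cartridge_b in the frame of feed_plate between -0.004 and 0.004 m and z of cartridge_b in the frame of feed_plate between -0.004 and 0.004 m and linear speed of each of cartridge_a, cartridge_b below 0.01 m/s) or (x of cartridge_b_nose in the frame of feed_plate between -0.003 and 0.004 m and x of cartridge_b in the frame of feed_plate between 0.036 and 0.045 m and y of cartridge_b in the frame of feed_plate between -0.004 and 0.004 m and z of cartridge_b in the frame of feed_plate between -0.004 and 0.004 m and angle between the z axis of each of cartridge_b, cartridge_a and the z axis of feed_plate, either way round below 0.1 rad and x of cartridge_a_nose in the frame of cartridge_b between 0.037 and 0.044 m and x of cartridge_a in the frame of cartridge_b between 0.076 and 0.085 m and y of cartridge_a in the frame of feed_plate between -0.004 and 0.004 m and z of cartridge_a in the frame of feed_plate between -0.004 and 0.004 m and linear speed of each of cartridge_a, cartridge_b below 0.01 m/s))); the robot touches nothing.
It fails at once if the feed plate is driven more than 6 mm from where it stood (distance of feed_plate from where it was at the start of the episode above 0.006 m).
It fails at once if a bystander is moved more than 20 mm or tipped (distance of any of wide_cartridge, amber_jar, dish_stack, brown_bottle from where it was at the start of the episode above 0.02 m or angle between any of wide_cartridge, amber_jar, dish_stack, brown_bottle's own z axis and vertical above 0.35 rad).
It also fails if it takes over 72 s, if anything falls off the work surface, if the arm or the gripper's body presses on something with over 40 N, if the wrist force passes 120 N, or if a joint passes its speed limit or range.

## Robot

A 7-joint arm with a two-finger parallel gripper is mounted at the origin on the work surface. World frame = base frame: x ahead of the robot, y to its left, z up, the work surface at z = 0. Lengths are in m, angles in rad, forces in N, time in s.
With the tool pointing down it reaches from about 0.4 to 0.875 m from the base axis. Payload 6.5 kg.
Tool frame: the origin (TCP) lies at the very end of the fingers, on their centre line; the grasp point (between the pads) lies 19 mm behind it (pinch_z is the distance from the TCP to the grasp point, in m); z points along the fingers, y is the line along which they close (so a half turn about z gives the same grasp; the last joint's range is limited). The gripper opens to 88 mm and grips with 3 to 60 N. Pads are 18 mm wide; open, the fingers measure 123 mm over their backs; the gripper's body (75 mm by 187 mm) begins 45 mm behind the grasp point.
Start: joints at [1.15, 0.536, -0.004, 1.538, 0.003, 1.067, -0.071], TCP at [0.226, -0.61, 0.239] pointing down, gripper open.
Joint ranges: [-2.7, 2.7], [-0.37, 2.16], [-1.27, 1.26], [0.24, 2.4], [-1.31, 4.45], [0.19, 1.91], [-2.76, 2.76]. Speed limits (rad/s): [2.39, 2.39, 3.14, 3.14, 3.14, 3.14, 3.14].

## Interface

Orientations are given as a rotation vector (axis times angle).
In Python, from cell import get_obs, read_camera, get_calibration, finish_job, pinch_z gives the robot as it stands. The module is installed in compiled form; this text tells all that it offers.
- The arm moves only by the shell command python3 -m handwheel 'ROWS' [FORCE]. ROWS is JSON, a list of rows, each a list of 5 numbers: the closure, from -1 (fully open) to 1 (shut), so that 0 is half open, then the shift along the tool's x, y, z in mm, then the turn about the tool's z in rad. A call has 1 to 20 rows; each row is the pose to reach, as a shift and turn from the pose commanded when the call began, along the tool's axes at that moment; what a row does not reach only later rows make up. A row lasts 1/10 s, in which the tool goes at most 50 mm and 8.59 degrees, less where a joint would pass 70% of its speed; a pose out of reach is approached as far as the arm can. A call with a gripper value outside its range is refused whole. The fingers move at their own pace and stop on an object; FORCE is the grip in N (left out, the last holds). Time passes only in rows, so rows that repeat a pose let the fingers close. It gives the time, the measured TCP pose, the force, the opening and the grip force at its end, in the units of the state.
- get_obs(): the state, without advancing time (a new reading comes with each control period).
- read_camera(name): name is "scene" or "top" or "wrist"; returns the picture (420x560x3 uint8, red, green, blue); there is no depth.
- get_calibration(name): a dict with "fx", "fy", "cx", "cy" (pixels), "extrinsics" (4x4, takes a point from world to camera coordinates); the wrist camera has in their place "mount" (4x4, takes a point from camera to tool coordinates, whose origin is the TCP and whose axes are the flange's). Camera axes: x right, y down, z forward; pixel columns grow to the right and rows downward; lengths in m; the calibration is good to about 2 mm. The wrist camera is an equidistant fisheye: a pixel r from the principal point sees the ray r / f radians off the axis. A picture is of the moment at which its call begins: read the wrist's pose just before it. get_calibration takes no time and is no camera call.
- finish_job(): hands the job in; it is judged then, once.
The state is a dict: "time_s": time; "q": joint angles; "qd": joint speeds; "joint_torque": joint torques, N m; "tcp_pos": TCP position; "ee_rot": TCP orientation; "wrist_force": force on the tool from outside, world axes, zero at the start; "moment": the same for the moment, N m; "gripper_width": finger opening in m; "finger_force": force on a finger pad.
Only numpy, scipy, OpenCV 4.12 (cv2) and the standard library are available. Lean on these libraries where they do the work, as an engineer would, in place of code of your own. Each camera call takes 0.05 s, during which the arm holds its last target. There are 200 camera calls.

## Working session

There is one attempt and no reset: what is moved stays moved. The work goes in short steps, Python scripts to look and compute and a shell command to move; the robot and the scene stay as the last step left them, time stands still between calls to the robot, and variables do not carry over. Pictures are saved under pics/ and viewed, at most 10 in all, crops included, and the job is handed in when it is done.

```bash
mkdir -p pics; python3 - <<'E'
from cell import *
import cv2,numpy as np
for n in("scene","top"):
    im=read_camera(n); cv2.imwrite(f"pics/{n}0.png",im[:,:,::-1]); c=get_calibration(n)
    print(n,c["fx"],c["fy"],c["cx"],c["cy"],np.round(c["extrinsics"],4).tolist())
c=get_calibration("wrist");print(c)
print(get_obs(),pinch_z)
E
```

```text
scene 471.88707956530436 471.88707956530436 278.8192671358276 213.17477830360482 [[-0.36, 0.9329, -0.0085, 0.2332], [0.6042, 0.2262, -0.764, -0.2522], [-0.7108, -0.2802, -0.6451, 1.5342], [0.0, 0.0, 0.0, 1.0]]
top 413.98645164320567 413.98645164320567 283.5005943318732 213.87809231417782 [[-0.0009, -0.9997, 0.0263, -0.0201], [-0.9851, -0.0036, -0.1722, 0.6191], [0.1723, -0.0261, -0.9847, 0.9808], [0.0, 0.0, 0.0, 1.0]]
{'fx': 325.19226210127806, 'fy': 325.19226210127806, 'cx': 285.0356317301558, 'cy': 208.85384474997562, 'mount': array([[-6.46833527e-04, -9.50766967e-01, -3.09906044e-01,
         8.03225902e-02],
       [ 9.99998869e-01, -1.94144323e-04, -1.49157074e-03,
         1.68753038e-04],
       [ 1.35796969e-03, -3.09906658e-01,  9.50766017e-01,
        -1.45267738e-01],
       [ 0.00000000e+00,  0.00000000e+00,  0.00000000e+00,
         1.00000000e+00]])}
{'time_s': 0.1, 'q': array([ 1.14974907,  0.53706415, -0.00441935,  1.53870943,  0.00261117,
        1.06728853, -0.07119079]), 'qd': array([ 1.58180034e-03, -8.63412844e-04,  1.27006888e-03, -3.75048658e-03,
        8.59470804e-04, -3.81010292e-05, -4.31652980e-04]), 'joint_torque': array([ 2.68882133e-03, -5.72082353e+01,  9.93985422e-01, -2.52232933e+01,
       -5.60935610e-02,  1.34282646e-02,  4.51684139e-05]), 'tcp_pos': array([ 0.22563741, -0.6090297 ,  0.23796918]), 'ee_rot': array([-3.09086497e+00, -5.54331207e-01,  6.02498387e-04]), 'wrist_force': array([-0.77620561, -0.44548039,  0.05698279]), 'moment': array([-0.03445446,  0.03162843,  0.00603384]), 'finger_force': 0.0, 'gripper_width': 0.088361597064989} 0.0187
```

View pics/scene0.png

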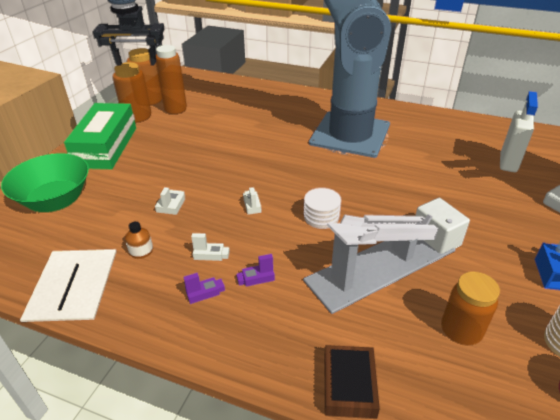

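View pics/top0.png

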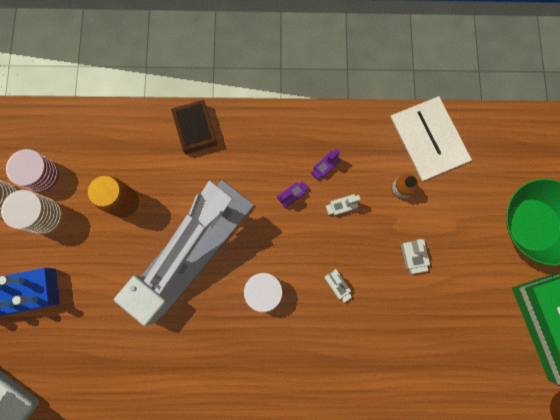

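Scene: two narrow white cartridges at top-view (343,206) and (338,286). The wide one is at (416,256), the purple look-alikes at (292,194) and (326,165). The loader's mouth end is near (210,195) and the reader head near (140,300).

```bash
cat >h.py <<'E'
from cell import *
import cv2,numpy as np
from scipy.spatial.transform import Rotation as R
def ray(n,px,obs=None):
    c=get_calibration(n); u=(px[0]-c["cx"])/c["fx"]; v=(px[1]-c["cy"])/c["fy"]
    if n=="wrist":
        r=np.hypot(u,v); d=np.array([0,0,1.]) if r<1e-9 else np.array([np.sin(r)*u/r,np.sin(r)*v/r,np.cos(r)])
        T=np.eye(4);T[:3,:3]=R.from_rotvec(obs["ee_rot"]).as_matrix();T[:3,3]=obs["tcp_pos"];T=T@c["mount"]
    else:
        d=np.array([u,v,1.]); T=np.linalg.inv(c["extrinsics"])
    return T[:3,3],T[:3,:3]@d
def plane(n,px,z,obs=None):
    o,d=ray(n,px,obs); return o+d*(z-o[2])/d[2]
def shot(name,cam="wrist"):
    o=get_obs(); im=read_camera(cam)[:,:,::-1].copy(); cv2.imwrite(f"pics/{name}.png",im); np.save(f"pics/{name}.npy",np.r_[o["tcp_pos"],o["ee_rot"]]); return o,im
def load(name):
    a=np.load(f"pics/{name}.npy"); return dict(tcp_pos=a[:3],ee_rot=a[3:]),cv2.imread(f"pics/{name}.png")
def totool(p,o): # world point/vector to tool mm
    return R.from_rotvec(o["ee_rot"]).inv().apply(np.asarray(p)-o["tcp_pos"])*1000
E
python3 - <<'E'
from h import *
im=cv2.imread("pics/top0.png"); hsv=cv2.cvtColor(im,cv2.COLOR_BGR2HSV)
m=((hsv[...,1]<70)&(hsv[...,2]>90)).astype(np.uint8)*255; m[:105]=0
for c in cv2.findContours(m,0,2)[0]:
    if cv2.contourArea(c)>120:
        r=cv2.minAreaRect(c); b=cv2.boxPoints(r); print(np.round(r[0]),np.round(r[1]),round(r[2]),plane("top",r[0],.02).round(3))
print("mouth/reader end guess",plane("top",(205,200),.16),plane("top",(140,300),.085))
for p in[(105,195)]:print("jar",plane("top",p,.13))
print("bottle",plane("top",(409,182),.085),"dish",plane("top",(263,292),.06))
a=np.hstack([cv2.resize(im[175:325,310:440],None,fx=3.4,fy=3.4,interpolation=2),cv2.resize(im[175:325,110:260],None,fx=2.3,fy=3.4,interpolation=2)]);cv2.imwrite("pics/crop.png",a);print(a.shape)
E
```

```text
[ 16. 398.] [32. 41.] 0 [0.181 0.611 0.02 ]
[540. 335.] [103.   5.] 69 [ 0.321 -0.661  0.02 ]
[262. 292.] [38. 37.] 90 [0.427 0.032 0.02 ]
[338. 286.] [33. 15.] 56 [ 0.441 -0.158  0.02 ]
[416. 257.] [32. 24.] 76 [ 0.515 -0.358  0.02 ]
[343. 205.] [14. 35.] 73 [ 0.65  -0.175  0.02 ]
[ 27. 210.] [67. 39.] 18 [0.631 0.634 0.02 ]
[182. 252.] [ 51. 164.] 39 [0.526 0.236 0.02 ]
[ 25. 167.] [36. 37.] 27 [0.746 0.65  0.02 ]
[430. 138.] [76. 53.] 64 [ 0.835 -0.416  0.02 ]
mouth/reader end guess [0.6315079  0.15950359 0.16      ] [0.40982888 0.31443953 0.085     ]
jar [0.64848245 0.39427811 0.13      ]
bottle [ 0.69500717 -0.3295057   0.085     ] dish [0.42735912 0.0303155  0.06      ]
(510, 787, 3)
```

View pics/crop.png

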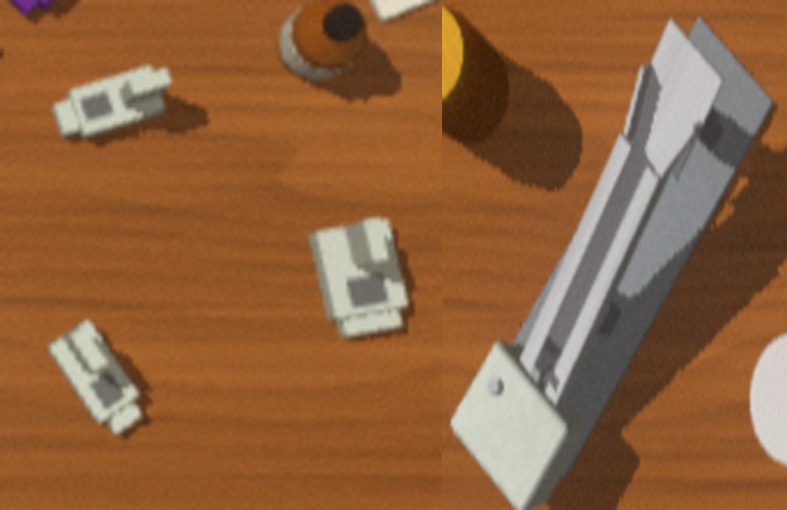

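```bash
python3 - <<'E'
from h import *
P=lambda x,y:(x/3.4+310,y/3.4+175); L=lambda x,y:((x-442)/2.3+110,y/3.4+175)
a=[plane("top",L(*p),.1706) for p in[(671,20),(720,80)]]
m=[plane("top",L(*p),.1587) for p in[(625,137),(657,175)]]
A=np.mean(a,0);M=np.mean(m,0); print("apron",a,A,"\nlips",m,M, "width",np.linalg.norm(a[0]-a[1]))
d=(A-M)[:2];print("len",np.linalg.norm(d),"expect",77+11.2,"yaw",np.degrees(np.arctan2(d[1],d[0])))
r=[plane("top",L(*p),.085) for p in[(500,345),(567,430),(520,510),(452,422)]]; r2=np.mean(r,0); print("reader",np.round(r,3),r2)
d=(A-r2)[:2];print("yaw",np.degrees(np.arctan2(d[1],d[0])))
im=cv2.imread("pics/top0.png")
for n,t,no in(("Q",(75,340),(128,420)),("P",(160,88),(65,122))):
    t=plane("top",P(*t),.02 if n=="Q" else .03);no=plane("top",P(*no),.015);d=(t-no)[:2];print(n,(t+no)/2,np.linalg.norm(d),"x-yaw",np.degrees(np.arctan2(d[1],d[0])))
o=get_obs();print(R.from_rotvec(o["ee_rot"]).as_matrix().round(3), "toolx yaw")
E
```

```text
apron [array([0.67294898, 0.14896849, 0.1706    ]), array([0.63289193, 0.10067547, 0.1706    ])] [0.65292046 0.12482198 0.1706    ] 
lips [array([0.59683129, 0.19284557, 0.1587    ]), array([0.57177756, 0.16118518, 0.1587    ])] [0.58430442 0.17701538 0.1587    ] width 0.06274379494766098
len 0.08621084680271902 expect 88.2 yaw -37.25875467228511
reader [[0.464 0.329 0.085]
 [0.406 0.258 0.085]
 [0.354 0.302 0.085]
 [0.412 0.373 0.085]] [0.40892374 0.3156523  0.085     ]
yaw -38.02903429076073
Q [ 0.43957521 -0.16214106  0.0175    ] 0.07017254325588396 x-yaw 33.59019543066884
P [ 0.64621725 -0.17470851  0.0225    ] 0.074799128526238 x-yaw -71.43359114145828
[[ 0.938  0.348 -0.001]
 [ 0.348 -0.938  0.001]
 [-0.    -0.001 -1.   ]] toolx yaw
```

```bash
python3 -m handwheel '[[-0.3,544,-236,50,-1.54],[-0.3,544,-236,50,-1.54],[-0.3,544,-236,50,-1.54],[-0.3,544,-236,50,-1.54],[-0.3,544,-236,50,-1.54],[-0.3,544,-236,50,-1.54],[-0.3,544,-236,50,-1.54],[-0.3,544,-236,50,-1.54],[-0.3,544,-236,50,-1.54],[-0.3,544,-236,50,-1.54],[-0.3,544,-236,70,-1.54],[-0.3,544,-236,78,-1.54],[-0.3,544,-236,78,-1.54],[-0.3,544,-236,78,-1.54],[-0.3,544,-236,78,-1.54],[-0.3,544,-236,78,-1.54],[-0.3,544,-236,78,-1.54]]'
python3 - <<'E'
from h import *
o,im=shot("w1"); print(o["time_s"],o["tcp_pos"],R.from_rotvec(o["ee_rot"]).as_matrix().round(3).tolist(),o["q"].round(2))
E
```

```text
time_s: 1.8
tcp_pos: [0.6534, -0.201, 0.1614]
ee_rot: [1.836, 2.548, -0.001]
wrist_force: [-0.5, -0.1, 0.2]
gripper_width: 0.0571
finger_force: 0.0
1.8 [ 0.65342491 -0.20099413  0.16136202] [[-0.316, 0.949, 0.0], [0.949, 0.316, -0.001], [-0.001, 0.0, -1.0]] [ 0.5   0.71 -0.42  1.48  0.32  1.01  0.33]
```

View pics/w1.png

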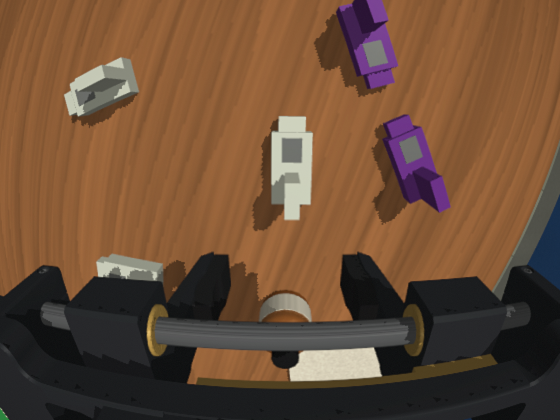

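Wrist view: cartridge nose at (292,118), body edges at columns 271 and 312, fin-top tail end at (292,218). It is nearly aligned with the tool x axis.

```bash
python3 - <<'E'
from h import *
o,im=load("w1"); hsv=cv2.cvtColor(im,cv2.COLOR_BGR2HSV)
m=((hsv[...,1]<60)&(hsv[...,2]>130)).astype(np.uint8)*255; m[:, :240]=0;m[:,340:]=0;m[:105]=0;m[235:]=0
c=max(cv2.findContours(m,0,2)[0],key=cv2.contourArea);print(cv2.boundingRect(c))
pts=c[:,0]
mid=lambda r:(pts[abs(pts[:,1]-r)<=1][:,0].min(),pts[abs(pts[:,1]-r)<=1][:,0].max())
for r in (120,140,190,195,212,217):print(r,mid(r))
y1=pts[:,1].max();y0=pts[:,1].min()
n=plane("wrist",(np.mean(mid(y0+3)),y0),.02,o);t=plane("wrist",(np.mean(mid(y1-4)),y1),.062,o)
b=[plane("wrist",(x,150),.02,o) for x in mid(150)]
print("nose,tail tool",totool(n,o),totool(t,o),[totool(x,o) for x in b])
E
```

```text
(271, 116, 42, 104)
120 (np.int32(279), np.int32(279))
140 (np.int32(271), np.int32(271))Traceback (most recent call last):
  File "<stdin>", line 7, in <module>
  File "<stdin>", line 6, in <lambda>
    return umr_minimum(a, axis, None, out, keepdims, initial, where)
ValueError: zero-size array to reduction operation minimum which has no identity
```

```bash
cat >>h.py <<'E'
def cart(name,box):
    """nose/tail/body edges in tool mm, image up = tool +x; box x0,x1,y0,y1"""
    o,im=load(name); hsv=cv2.cvtColor(im,cv2.COLOR_BGR2HSV); m=(hsv[...,1]<60)&(hsv[...,2]>130)
    k=np.zeros_like(m);k[box[2]:box[3],box[0]:box[1]]=1; m&=k
    rows=np.where(m.sum(1)>5)[0]; y0,y1=rows[0],rows[-1]
    mid=lambda r:np.where(m[r])[0][[0,-1]]
    f=lambda x,y,z:totool(plane("wrist",(x,y),z,o),o).round(1)
    print("nose",f(mid(y0+4).mean(),y0,.02),"tail",f(mid(y1-5).mean(),y1,.062))
    for r in range(y0+25,y1-35,12): print("body",[f(x,r,.02)[:2] for x in mid(r)])
    for r in (y1-10,y1-5): print("fin",[f(x,r,.062)[:2] for x in mid(r)])
E
python3 -c "
from h import *
cart('w1',(240,340,105,235))"
```

```text
nose [ 72.3   5.8 141.3] tail [-7.5  4.8 99.4]
body [array([ 50.2, -12.6]), array([50.3, 22.6])]
body [array([ 39.5, -12.7]), array([39.5, 22.8])]
body [array([ 28.6, -12.8]), array([28.6, 22.9])]
body [array([ 17.6, -13. ]), array([17.6, 22.2])]
fin [array([ 0.9, -1.2]), array([ 0.9, 10.7])]
fin [array([-3.2, -1.2]), array([-3.3, 10.7])]
```

```bash
python3 -m handwheel '[[-0.3,7.5,5,40,0.01],[-0.3,7.5,5,80,0.01],[-0.3,7.5,5,110,0.01],[-0.3,7.5,5,128,0.01],[-0.3,7.5,5,128,0.01],[-0.3,7.5,5,128,0.01],[1,7.5,5,128,0.01],[1,7.5,5,128,0.01],[1,7.5,5,128,0.01],[1,7.5,5,128,0.01],[1,7.5,5,128,0.01],[1,7.5,5,128,0.01],[1,7.5,5,128,0.01],[1,7.5,5,100,0.01],[1,7.5,5,50,0.01],[1,7.5,5,0,0.01],[1,7.5,5,-50,0.01],[1,7.5,5,-90,0.01],[1,7.5,5,-90,0.01]]' 12
```

```text
time_s: 3.75
tcp_pos: [0.6596, -0.1908, 0.2577]
ee_rot: [1.841, 2.533, 0.007]
wrist_force: [1.2, -0.4, -0.6]
gripper_width: 0.012
finger_force: 12.0
```

```bash
python3 -m handwheel '[[1,40,10,-12,-0.08],[1,80,20,-12,-0.16],[1,120,30,-12,-0.24],[1,160,41,-12,-0.32],[1,200,51,-12,-0.4],[1,240,61,-12,-0.48],[1,280,71,-12,-0.56],[1,305,78,-12,-0.6],[1,315,81,-12,-0.6],[1,315,81,-12,-0.6],[1,315,81,-12,-0.6],[1,315,81,-12,-0.6],[1,315,81,-12,-0.6],[1,315,81,-12,-0.6]]'
python3 - <<'E'
from h import *
o,im=shot("w2"); print(o["time_s"],o["tcp_pos"],o["gripper_width"],o["q"].round(2))
E
```

```text
time_s: 5.15
tcp_pos: [0.6362, 0.133, 0.2627]
ee_rot: [1.016, 2.973, -0.001]
wrist_force: [0.2, 0.5, -1.5]
gripper_width: 0.0119
finger_force: 12.0
5.15 [0.63624747 0.13296096 0.26269283] 0.011862393085971075 [ 0.14  0.59 -0.63  1.49  0.36  1.18  0.37]
```

View pics/w2.png

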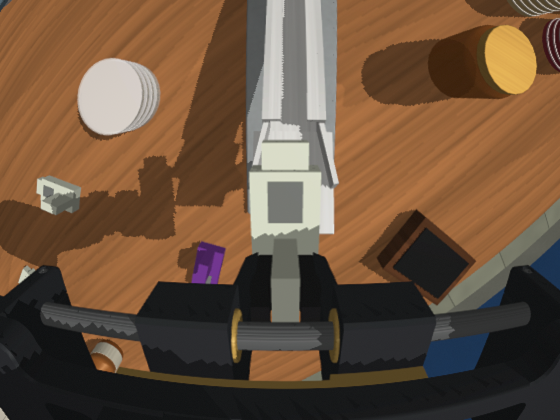

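Cartridge held level, body columns 250–320. Tube lips span roughly columns 263–326 near row 120, so the tube centre is a little right of the gripper centre.

```bash
python3 - <<'E'
from h import *
o,im=load("w2"); cv2.imwrite("pics/c2.png",cv2.resize(im[0:190,225:360],None,fx=3.1,fy=3.1,interpolation=2))
E
```

```text
(no output)
```

View pics/c2.png

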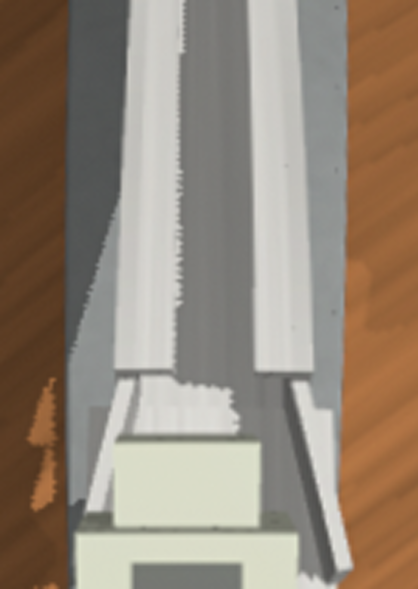

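Mouth edge of the lips at crop row 371, columns 115 to 313; at crop row 0 they span 130 to 297.

```bash
python3 - <<'E'
from h import *
o,im=load("w2"); px=lambda x,y:(225+(x+.5)/3.1,(y+.5)/3.1)
L,Rr=[plane("wrist",px(x,371),.1587,o) for x in(115,313)]; M=(L+Rr)/2
print("lip width",np.linalg.norm(L-Rr),"mid",M,totool(M,o))
q,d=ray("wrist",px(213.5,0),o); u=np.array([np.cos(np.radians(-38)),np.sin(np.radians(-38))]); n=np.r_[-np.sin(np.radians(25))*u,np.cos(np.radians(25))]
F=q+d*(n@(M-q))/(n@d); v=(M-F)[:2]; print("dist",np.linalg.norm(M-F),"loader yaw",np.degrees(np.arctan2(v[1],v[0])))
Rm=R.from_rotvec(o["ee_rot"]).as_matrix();print("tool x yaw",np.degrees(np.arctan2(Rm[1,0],Rm[0,0]))-180)
u=v/np.linalg.norm(v); mouth=M[:2]+.0112*u; print("mouth",mouth,"u",u)
for x,z in((.060,.203),(.040,.192)): p=np.r_[mouth+x*u,z]; print(x,p,totool(p,o))
# floor-edge check of carried cartridge
for x in(75,299): print("cart edge",totool(plane("wrist",px(x,540),o["tcp_pos"][2]-.033+.02,o),o))
print("cart nose",totool(plane("wrist",px(188,437),o["tcp_pos"][2]-.033+.02,o),o))
E
```

```text
lip width 0.04857510157293737 mid [0.58440589 0.18167328 0.1587    ] [ 70.84148461   6.83432777 103.96982291]
dist 0.12387320110677426 loader yaw -38.41575734177322
tool x yaw -37.72735863422869
mouth [0.59318135 0.17471401] u [ 0.7835226  -0.62136329]
0.06 [0.6401927  0.13743221 0.203     ] [-0.36660153  5.96682832 59.69131895]
0.04 [0.62452225 0.14985948 0.192     ] [19.63523872  6.21011454 70.68528086]
cart edge [ 47.46982334 -18.10943941  12.99076046]
cart edge [47.44059385 17.91595875 12.98095338]
cart nose [6.39795495e+01 6.07319406e-02 1.29808797e+01]
```

```bash
python3 -m handwheel '[[1,0,6,20,0.012],[1,0,6,40,0.012],[1,0,6,50,0.012],[1,0,6,55,0.012],[1,0,6,57,0.012],[1,0,6,59,0.012],[1,0,6,60,0.012],[1,0,6,60,0.012],[1,0,6,60,0.012]]' 4
python3 -m handwheel '[[1,2,0,1,0],[1,4,0,2,0],[1,6,0,3,0],[1,8,0,4,0],[1,10,0,5.5,0],[1,12,0,6.5,0],[1,14,0,7.5,0],[1,16,0,8.5,0],[1,18,0,10,0],[1,20,0,11,0],[1,20,0,11,0],[1,20,0,11,0]]' 4
python3 - <<'E'
from h import *
o,im=shot("w3"); print(o["tcp_pos"],o["gripper_width"],o["finger_force"],o["wrist_force"]); o,im2=shot("s3","scene")
cv2.imwrite("pics/v3.png",np.hstack([cv2.resize(im[90:340,190:380],None,fx=2,fy=2),cv2.resize(im2[180:305,300:500],None,fx=2,fy=4)]))
E
```

```text
time_s: 6.1
tcp_pos: [0.6399, 0.1389, 0.2031]
ee_rot: [1.031, 2.967, 0.0]
wrist_force: [0.9, 0.4, -1.2]
gripper_width: 0.012
finger_force: 4.0
time_s: 7.3
tcp_pos: [0.625, 0.1506, 0.1922]
ee_rot: [1.032, 2.965, 0.0]
wrist_force: [3.4, -3.3, 4.1]
gripper_width: 0.0123
finger_force: 4.0
[0.62501781 0.15055362 0.19224682] 0.01233286955027466 4.000055492288084 [ 3.37073342 -3.27933508  4.11365651]
```

View pics/v3.png

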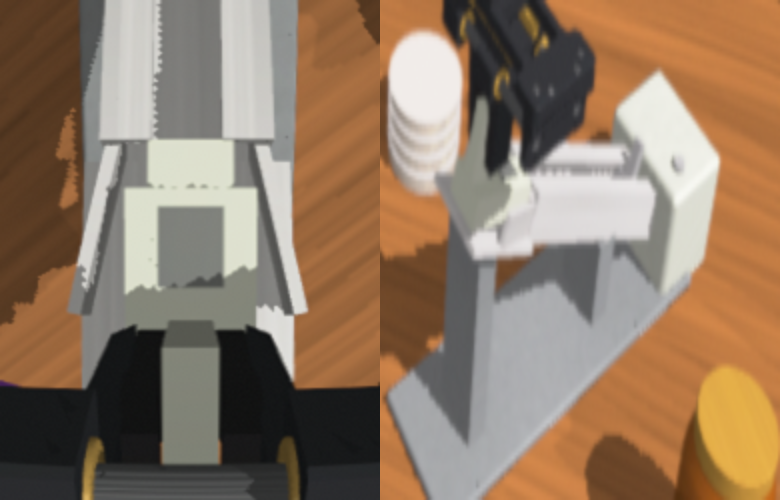

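The cartridge has tilted onto the apron with its nose at the mouth, about 1 mm right of the lip centre. I'll release to let it settle, regrip lightly and slide down the slope.

```bash
python3 -m handwheel '[[0.6,0,0,0,0],[0.6,0,0,0,0],[0.6,0,0,0,0],[0.6,0,-1,0,0],[1,0,-1,0,0],[1,0,-1,0,0],[1,0,-1,0,0],[1,0,-1,0,0]]' 6
python3 -m handwheel '[[1,4.5,0,2.1,0],[1,9,0,4.2,0],[1,13.6,0,6.3,0],[1,18.1,0,8.5,0],[1,22.7,0,10.6,0],[1,27.2,0,12.7,0],[1,31.7,0,14.8,0],[1,36.3,0,16.9,0],[1,40.8,0,19,0],[1,45.3,0,21.1,0],[1,45.3,0,21.1,0],[1,45.3,0,21.1,0]]'
python3 - <<'E'
from h import *
o,im=shot("w4"); print(o["tcp_pos"],o["q"].round(2))
cv2.imwrite("pics/v4.png",cv2.resize(im[0:290,190:390],None,fx=2,fy=2))
E
```

```text
time_s: 8.2
tcp_pos: [0.6232, 0.1504, 0.1916]
ee_rot: [-1.031, -2.967, 0.0]
wrist_force: [0.1, 0.1, -1.3]
gripper_width: 0.0117
finger_force: 6.0
time_s: 9.4
tcp_pos: [0.5867, 0.1789, 0.1698]
ee_rot: [-1.029, -2.966, 0.001]
wrist_force: [-0.1, 0.2, -2.7]
gripper_width: 0.0105
finger_force: 6.1
[0.58670709 0.17885198 0.16980365] [ 0.06  0.63 -0.61  1.67  0.42  0.98  0.21]
```

View pics/v4.png

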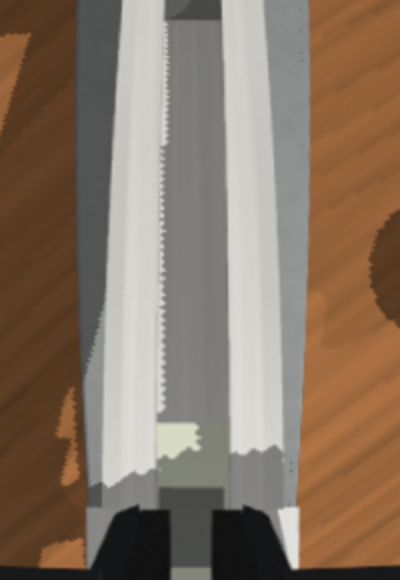

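Nose edge at crop row 422 (px row 211). The feed plate's foot is at crop row 20 (px row 10, column 286).

```bash
python3 - <<'E'
from h import *
o,im=load("w4"); px=lambda x,y:(190+x/2,y/2)
m=np.array([.59318,.17471,.1347]);u=np.array([.78352,-.62136]);c,s=np.cos(np.radians(25)),np.sin(np.radians(25))
U=np.r_[u*c,s];N=np.r_[-u*s,c];V=np.cross(N,U)
def on(p,h):
    q,d=ray("wrist",p,o); x=q+d*(N@(m+h*N-q))/(N@d)-m; return -x@U*1000,x@V*1000
print("nose",on(px(192,422),.02),"body shoulder?",on(px(192,487),.02)); print("plate foot",on(px(192,20),0))
print("lips edge",on(px(87,507),.0265),on(px(298,507),.0265)); 
t=o["tcp_pos"]-m; print("tcp s",-t@U*1000,"lat",t@V*1000,"h",t@N*1000)
E
```

```text
nose (np.float64(24.915995197030735), np.float64(-0.6561085042148354)) body shoulder? (np.float64(6.73757949972426), np.float64(-0.6294136200769199))
plate foot (np.float64(185.1445225878832), np.float64(-0.7012724785945198))
lips edge (np.float64(1.0184643761673657), np.float64(-28.95041742315667)) (np.float64(1.0959002409853633), np.float64(27.97007511693937))
tcp s -7.906432078881482 lat -0.7766852428321133 h 35.04576534203245
```

The grip slipped: the nose is at s≈25 mm while the fingers went 50 mm. I'll push on the fin's tail face with closed fingertips instead. The plate foot is at s≈185.

```bash
python3 -m handwheel '[[0.3,0,0,0,0],[0.3,0,0,0,0],[0.3,0,0,0,0],[0.3,0,0,-30,0],[0.3,0,0,-60,0],[1,-30,0,-65,0],[1,-64,0,-65,0],[1,-64,0,-65,0],[1,-64,0,-50,0],[1,-64,0,-30,0],[1,-64,0,-23,0],[1,-64,0,-23,0],[1,-64,0,-23,0]]' 10
python3 -m handwheel '[[1,4.5,0,2.1,0],[1,9,0,4.2,0],[1,13.6,0,6.3,0],[1,18.1,0,8.5,0],[1,22.7,0,10.6,0]]'
```

```text
time_s: 10.75
tcp_pos: [0.6378, 0.1396, 0.1938]
ee_rot: [-1.03, -2.968, -0.001]
wrist_force: [-0.2, 0.6, -0.7]
gripper_width: 0.0006
finger_force: 0.0
time_s: 11.25
tcp_pos: [0.6199, 0.1533, 0.183]
ee_rot: [1.031, 2.968, 0.0]
wrist_force: [-0.4, -0.8, 0.2]
gripper_width: 0.0007
finger_force: 0.1
```

```bash
python3 -m handwheel '[[1,4.5,0,2.1,0],[1,9,0,4.2,0],[1,13.6,0,6.3,0],[1,18.1,0,8.5,0],[1,22.7,0,10.6,0],[1,27.2,0,12.7,0],[1,31.7,0,14.8,0],[1,36.3,0,16.9,0],[1,36.3,0,16.9,0]]'
cat >>h.py <<'E'
m0=np.array([.59318,.17471,.1347]);u_=np.array([.78352,-.62136]);c_,s_=np.cos(np.radians(25)),np.sin(np.radians(25))
U=np.r_[u_*c_,s_];N=np.r_[-u_*s_,c_];V=np.cross(N,U)
def on(p,h,o):
    q,d=ray("wrist",p,o); x=q+d*(N@(m0+h*N-q))/(N@d)-m0; return round(-x@U*1000,1),round(x@V*1000,1)
def tcps(o):
    t=o["tcp_pos"]-m0; return np.round([-t@U*1000,t@V*1000,t@N*1000],1)
def prof(name,col=286):
    o,im=load(name); p=im[:300,col-2:col+3].astype(float).mean(1)
    d=np.abs(p[3:]-p[:-3]).sum(1)
    print("tcp",tcps(o))
    for r in range(1,296):
        if d[r]>25 and d[r]==d[max(0,r-3):r+4].max(): print(r+1.5,p[max(0,r-3)].round(),p[r+6].round(),"s@20",on((col,r+1.5),.02,o)[0],"s@0",on((col,r+1.5),0,o)[0])
E
python3 - <<'E'
from h import *
prof("w4"); o,im=shot("w5"); prof("w5"); print(o["wrist_force"])
E
```

```text
time_s: 12.15
tcp_pos: [0.5909, 0.1761, 0.1658]
ee_rot: [-1.029, -2.967, 0.0]
wrist_force: [0.2, 1.0, 0.0]
gripper_width: 0.0005
finger_force: 0.0
tcp [-7.9 -0.8 35. ]
9.5 [72. 73. 73.] [118. 120. 121.] s@20 167.6 s@0 185.7
211.5 [126. 129. 130.] [176. 196. 191.] s@20 24.6 s@0 26.9
224.5 [182. 202. 199.] [118. 130. 128.] s@20 17.3 s@0 18.8
243.5 [119. 131. 128.] [72. 74. 73.] s@20 6.7 s@0 7.1
283.5 [73. 76. 75.] [121. 133. 131.] s@20 -15.6 s@0 -17.7
tcp [-10.7  -0.3  29.3]
114.5 [122. 124. 126.] [178. 197. 193.] s@20 77.7 s@0 86.4
123.5 [178. 197. 193.] [189. 208. 204.] s@20 72.0 s@0 80.1
127.5 [178. 196. 193.] [177. 195. 193.] s@20 69.5 s@0 77.3
132.5 [189. 208. 204.] [196. 216. 213.] s@20 66.4 s@0 73.8
142.5 [196. 216. 213.] [113. 119. 117.] s@20 60.3 s@0 67.1
180.5 [117. 120. 119.] [199. 219. 216.] s@20 38.3 s@0 42.5
248.5 [202. 222. 219.] [146. 152. 152.] s@20 1.1 s@0 1.1
253.5 [182. 200. 198.] [46. 47. 46.] s@20 -1.6 s@0 -1.9
[0.17183866 0.96068391 0.0444178 ]
```

Pushing works: nose at s=77.7, plate at ≈185. I'll raise the tip 6 mm to clear the lips and push about 95 mm more.

```bash
python3 -m handwheel '[[1,0,0,-6,0],[1,4.5,0,-3.9,0],[1,9,0,-1.8,0],[1,13.6,0,0.3,0],[1,18.1,0,2.5,0],[1,22.7,0,4.6,0],[1,27.2,0,6.7,0],[1,31.7,0,8.8,0],[1,36.3,0,10.9,0],[1,40.8,0,13,0],[1,45.3,0,15.1,0],[1,49.8,0,17.2,0],[1,54.4,0,19.3,0],[1,58.9,0,21.5,0],[1,63.4,0,23.6,0],[1,68,0,25.7,0],[1,72.5,0,27.8,0],[1,77,0,29.9,0],[1,79,0,30.8,0],[1,79,0,30.8,0]]'
python3 - <<'E'
from h import *
o,im=shot("w6"); prof("w6"); print(o["wrist_force"],o["q"].round(2))
E
```

```text
time_s: 14.2
tcp_pos: [0.5294, 0.2247, 0.1351]
ee_rot: [-1.03, -2.968, 0.0]
wrist_force: [-0.3, 0.5, -0.2]
gripper_width: 0.0004
finger_force: 0.0
tcp [73.2 -0.5 34.6]
46.5 [171. 185. 182.] [78. 83. 82.] s@20 214.2 s@0 228.5
51.5 [110. 119. 118.] [167. 169. 170.] s@20 210.1 s@0 223.9
63.5 [167. 169. 170.] [90. 91. 91.] s@20 200.5 s@0 213.2
89.5 [90. 91. 91.] [72. 73. 73.] s@20 181.1 s@0 191.7
98.5 [72. 73. 73.] [120. 123. 124.] s@20 174.8 s@0 184.7
119.5 [122. 125. 125.] [186. 205. 202.] s@20 160.7 s@0 169.1
127.5 [166. 183. 180.] [176. 194. 191.] s@20 155.5 s@0 163.3
136.5 [176. 194. 191.] [194. 213. 210.] s@20 149.8 s@0 157.0
146.5 [194. 212. 210.] [112. 117. 115.] s@20 143.6 s@0 150.1
183.5 [114. 118. 116.] [196. 215. 212.] s@20 121.7 s@0 125.7
254.5 [199. 219. 217.] [44. 44. 45.] s@20 81.8 s@0 81.4
[-0.28646556  0.52999472 -0.2021297 ] [-0.04  0.62 -0.6   1.79  0.44  0.87  0.06]
```

```bash
python3 -m handwheel '[[1,3.6,0,1.7,0],[1,7.2,0,3.4,0],[1,10.9,0,5.1,0],[1,14.5,0,6.8,0],[1,17.2,0,8,0],[1,18.1,0,8.5,0],[1,18.1,0,8.5,0]]'
python3 - <<'E'
from h import *
o,im=shot("w7"); prof("w7"); print(o["wrist_force"],o["wrist_force"]@U)
E
```

```text
time_s: 14.95
tcp_pos: [0.5154, 0.2358, 0.1267]
ee_rot: [-1.031, -2.968, 0.0]
wrist_force: [0.8, -0.2, 0.1]
gripper_width: 0.0002
finger_force: 0.0
tcp [93.  -0.5 34.6]
74.5 [164. 178. 176.] [76. 82. 80.] s@20 211.7 s@0 223.6
81.5 [77. 84. 82.] [169. 172. 172.] s@20 206.5 s@0 217.8
94.5 [170. 172. 172.] [91. 92. 92.] s@20 197.2 s@0 207.5
119.5 [91. 92. 93.] [181. 200. 196.] s@20 180.4 s@0 188.7
127.5 [166. 183. 179.] [175. 193. 190.] s@20 175.2 s@0 183.0
136.5 [175. 193. 190.] [195. 214. 211.] s@20 169.5 s@0 176.7
146.5 [195. 214. 211.] [112. 117. 115.] s@20 163.3 s@0 169.8
184.5 [115. 119. 117.] [197. 216. 213.] s@20 140.8 s@0 144.8
254.5 [199. 219. 217.] [44. 45. 45.] s@20 101.5 s@0 101.1
[ 0.84828062 -0.2491675   0.05517141] 0.7660062708241364
```

```bash
for i in 1; do :; done; python3 -m handwheel '[[1,0.9,0,0.4,0],[1,1.8,0,0.8,0],[1,2.3,0,1.1,0],[1,2.3,0,1.1,0]]'; python3 -m handwheel '[[1,0.5,0,0.2,0],[1,0.9,0,0.4,0],[1,0.9,0,0.4,0]]'; python3 -m handwheel '[[1,0.3,0,0.2,0],[1,0.5,0,0.2,0],[1,0.5,0,0.2,0]]'
```

```text
time_s: 15.4
tcp_pos: [0.5138, 0.2371, 0.1257]
ee_rot: [1.031, 2.967, -0.0]
wrist_force: [0.4, 1.0, -0.2]
gripper_width: 0.0007
finger_force: 0.1
time_s: 15.7
tcp_pos: [0.5137, 0.2374, 0.1255]
ee_rot: [1.031, 2.966, 0.0]
wrist_force: [2.5, -1.4, 0.5]
gripper_width: 0.0004
finger_force: 1.5
time_s: 16.0
tcp_pos: [0.5135, 0.2376, 0.1255]
ee_rot: [1.031, 2.966, 0.0]
wrist_force: [4.2, -2.4, 4.1]
gripper_width: 0.0003
finger_force: 3.2
```

Clear rise to about 6 N: home. Backing off and lifting.

```bash
python3 -m handwheel '[[1,-3,0,-1.5,0],[1,-10,0,-8,0],[1,-10,0,-30,0],[1,-10,0,-60,0],[1,-10,0,-60,0]]'
python3 - <<'E'
from h import *
o,im=shot("w8"); prof("w8"); print(o["wrist_force"])
o,im=shot("t8","top")
hsv=cv2.cvtColor(im,cv2.COLOR_BGR2HSV)
m=((hsv[...,1]<70)&(hsv[...,2]>90)).astype(np.uint8)*255
for c in cv2.findContours(m,0,2)[0]:
    if 200<cv2.contourArea(c)<1500: r=cv2.minAreaRect(c); print(np.round(r[0]),np.round(r[1]),round(r[2]))
E
```

```text
time_s: 16.5
tcp_pos: [0.5219, 0.2334, 0.1886]
ee_rot: [1.03, 2.965, 0.007]
wrist_force: [-0.4, 0.5, -0.7]
gripper_width: 0.0004
finger_force: 0.0
tcp [60.9  1.7 87.8]
73.5 [176. 191. 187.] [86. 91. 90.] s@20 211.9 s@0 223.8
78.5 [ 95. 103. 102.] [165. 167. 168.] s@20 207.1 s@0 218.5
88.5 [165. 167. 168.] [89. 90. 91.] s@20 197.7 s@0 208.3
107.5 [92. 93. 93.] [118. 130. 128.] s@20 180.6 s@0 189.9
119.5 [123. 136. 133.] [194. 214. 210.] s@20 170.4 s@0 178.7
125.5 [189. 209. 205.] [111. 116. 115.] s@20 165.3 s@0 173.2
147.5 [111. 117. 114.] [195. 215. 211.] s@20 147.5 s@0 153.9
196.5 [198. 218. 214.] [104. 115. 113.] s@20 110.2 s@0 113.4
208.5 [104. 115. 114.] [124. 127. 127.] s@20 101.4 s@0 103.9
254.5 [125. 128. 128.] [43. 44. 44.] s@20 68.2 s@0 67.8
[-0.43510843  0.45418097 -0.73956895]
[ 16. 398.] [32. 42.] 0
[540. 335.] [103.   6.] 69
[262. 292.] [38. 37.] 90
[338. 286.] [33. 15.] 56
[416. 257.] [33. 24.] 76
[ 89. 211.] [23. 49.] 45
[ 25. 167.] [36. 37.] 27
```

```bash
python3 - <<'E'
from h import *
for n,rs in(("w6",(51.5,63.5,89.5,98.5)),("w7",(81.5,94.5))):
    o,_=load(n)
    for r in rs: print(n,r,[(h,on((286,r),h/1000,o)[0]) for h in(0,20,22.5,46)])
o,im=shot("w9"); prof("w9")
for r in(70,75,80,85,90,95): print(r,on((286,r),.046,o)[0])
E
```

```text
w6 51.5 [(0, np.float64(223.9)), (20, np.float64(210.1)), (22.5, np.float64(208.4)), (46, np.float64(192.1))]
w6 63.5 [(0, np.float64(213.2)), (20, np.float64(200.5)), (22.5, np.float64(198.9)), (46, np.float64(183.9))]
w6 89.5 [(0, np.float64(191.7)), (20, np.float64(181.1)), (22.5, np.float64(179.8)), (46, np.float64(167.3))]
w6 98.5 [(0, np.float64(184.7)), (20, np.float64(174.8)), (22.5, np.float64(173.6)), (46, np.float64(161.9))]
w7 81.5 [(0, np.float64(217.8)), (20, np.float64(206.5)), (22.5, np.float64(205.1)), (46, np.float64(191.9))]
w7 94.5 [(0, np.float64(207.5)), (20, np.float64(197.2)), (22.5, np.float64(196.0)), (46, np.float64(183.9))]
tcp [62.5 -0.4 85.1]
73.5 [177. 191. 189.] [81. 86. 85.] s@20 212.1 s@0 224.0
78.5 [ 99. 108. 106.] [168. 171. 171.] s@20 207.3 s@0 218.8
88.5 [169. 171. 171.] [89. 89. 90.] s@20 198.0 s@0 208.7
107.5 [91. 92. 92.] [164. 182. 178.] s@20 181.2 s@0 190.4
121.5 [145. 159. 156.] [176. 194. 190.] s@20 169.3 s@0 177.6
126.5 [193. 212. 209.] [111. 116. 114.] s@20 165.2 s@0 173.1
148.5 [111. 117. 115.] [194. 214. 211.] s@20 147.6 s@0 154.0
198.5 [197. 217. 213.] [103. 114. 112.] s@20 110.1 s@0 113.2
210.5 [103. 114. 112.] [127. 130. 131.] s@20 101.4 s@0 103.7
254.5 [127. 130. 131.] [44. 45. 45.] s@20 70.0 s@0 69.6
70 199.6
75 195.3
80 191.1
85 187.0
90 182.9
95 178.9
```

```bash
python3 -m handwheel '[[1,0,0,30,0],[1,0,0,52,0],[1,0,0,52,0],[1,3,0,54,0],[1,6,0,57,0],[1,8,0,59.1,0],[1,9,0,59.6,0],[1,9,0,59.6,0]]'; python3 -m handwheel '[[1,0.5,0,0.2,0],[1,1,0,0.4,0],[1,1,0,0.4,0]]'
python3 - <<'E'
from h import *
o,im=shot("w10"); prof("w10"); print(o["wrist_force"]@U)
for r in(95,96,97,98,99,100):print(r,on((286,r),.046,o)[0])
cv2.imwrite("pics/v10.png",cv2.resize(im[60:260,240:335],None,fx=4,fy=3,interpolation=2))
E
```

```text
time_s: 17.45
tcp_pos: [0.5139, 0.2375, 0.1261]
ee_rot: [1.031, 2.967, 0.001]
wrist_force: [0.7, 0.0, 0.1]
gripper_width: 0.0001
finger_force: 0.4
time_s: 17.75
tcp_pos: [0.5137, 0.2377, 0.1258]
ee_rot: [1.031, 2.966, 0.001]
wrist_force: [2.2, -1.8, 4.7]
gripper_width: 0.0003
finger_force: 2.3
tcp [95.7  0.  34.8]
78.5 [164. 177. 174.] [76. 82. 80.] s@20 211.5 s@0 222.9
85.5 [77. 82. 82.] [169. 171. 172.] s@20 206.4 s@0 217.3
99.5 [169. 171. 172.] [89. 90. 90.] s@20 196.5 s@0 206.3
121.5 [90. 91. 91.] [134. 148. 145.] s@20 181.8 s@0 190.0
127.5 [150. 166. 163.] [158. 175. 172.] s@20 177.9 s@0 185.7
140.5 [162. 179. 176.] [194. 214. 210.] s@20 169.8 s@0 176.6
148.5 [194. 213. 210.] [112. 117. 115.] s@20 164.8 s@0 171.1
185.5 [115. 119. 117.] [197. 215. 212.] s@20 142.9 s@0 146.8
257.5 [200. 219. 217.] [44. 45. 45.] s@20 102.5 s@0 101.9
4.539805088803556
95 186.4
96 185.8
97 185.2
98 184.6
99 184.1
100 183.5
```

View pics/v10.png

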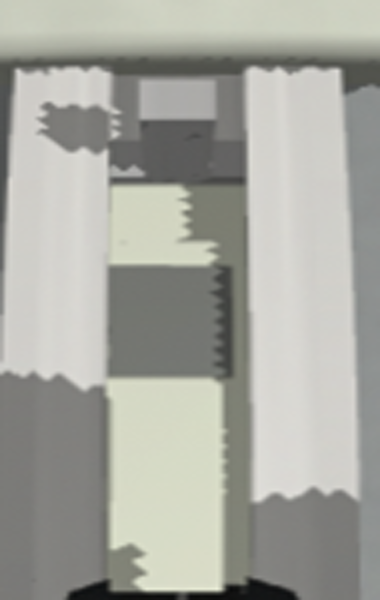

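Nose edge sits directly against the plate's front edge (crop row 181 against 178), and the plate has not moved. The first cartridge is home. Next I fetch the second.

```bash
python3 -m handwheel '[[1,-3,0,-1.5,0],[1,-10,0,-8,0],[1,-10,0,-50,0],[1,-12,0,-95,0],[1,-15,-30,-125,-0.1],[-0.3,-40,-70,-125,-0.22],[-0.3,-65,-110,-125,-0.34],[-0.3,-90,-150,-125,-0.46],[-0.3,-115,-190,-125,-0.58],[-0.3,-140,-235,-125,-0.7],[-0.3,-165,-280,-125,-0.82],[-0.3,-185,-315,-110,-0.96],[-0.3,-197,-336,-80,-1.1],[-0.3,-197,-336,-50,-1.25],[-0.3,-197,-336,-40,-1.257],[-0.3,-197,-336,-40,-1.257],[-0.3,-197,-336,-40,-1.257],[-0.3,-197,-336,-40,-1.257],[-0.3,-197,-336,-40,-1.257]]'
python3 - <<'E'
from h import *
o,im=shot("w11"); print(o["time_s"],o["tcp_pos"],o["q"].round(2)); Rm=R.from_rotvec(o["ee_rot"]).as_matrix();print(np.degrees(np.arctan2(Rm[1,0],Rm[0,0])))
hsv=cv2.cvtColor(im,cv2.COLOR_BGR2HSV); m=((hsv[...,1]<60)&(hsv[...,2]>130)).astype(np.uint8)
n,l,s,c=cv2.connectedComponentsWithStats(m)
print([(s[i].tolist(),c[i].round()) for i in range(1,n) if s[i][4]>300])
E
```

```text
time_s: 19.7
tcp_pos: [0.4598, -0.1476, 0.1663]
ee_rot: [-0.91, 3.005, -0.002]
wrist_force: [1.1, -0.3, 0.4]
gripper_width: 0.0571
finger_force: 0.0
19.7 [ 0.45976242 -0.14757009  0.1662565 ] [ 0.87  0.48 -0.82  2.    0.47  0.85  1.95]
-146.30400699885817
[([78, 86, 41, 24, 485], array([97., 98.])), ([48, 98, 72, 78, 2714], array([ 85., 143.])), ([275, 127, 28, 14, 336], array([289., 134.])), ([269, 143, 40, 87, 1817], array([293., 186.])), ([400, 219, 93, 67, 3834], array([449., 255.])), ([0, 242, 33, 50, 1052], array([ 14., 264.]))]
```

```bash
python3 -c "
from h import *
cart('w11',(255,325,115,240))
o,im=load('w11'); hsv=cv2.cvtColor(im,cv2.COLOR_BGR2HSV); m=((hsv[...,1]<60)&(hsv[...,2]>130))
for r in range(127,232,4): w=np.where(m[r,255:325])[0]; print(r,(w[0]+255,w[-1]+255,len(w)) if len(w) else 0,end=' ')
"
```

```text
nose [ 61.4   3.8 146.2] tail [-18.    3.4 104.3]
body [array([ 38.8, -14.2]), array([38.8, 21. ])]
body [array([27.7, 12. ]), array([27.7, 21.1])]
body [array([16.4,  6.6]), array([16.5, 21.3])]
body [array([ 5.1, 10.4]), array([ 5.1, 20.6])]
fin [array([-9.2, -2.3]), array([-9.2,  9.1])]
fin [array([-13.6,  -2.3]), array([-13.6,   9.2])]
127 (np.int64(299), np.int64(301), 3) 131 (np.int64(276), np.int64(301), 26) 135 (np.int64(276), np.int64(302), 27) 139 (np.int64(276), np.int64(301), 26) 143 (np.int64(269), np.int64(308), 40) 147 (np.int64(269), np.int64(308), 40) 151 (np.int64(269), np.int64(308), 22) 155 (np.int64(277), np.int64(308), 14) 159 (np.int64(298), np.int64(308), 11) 163 (np.int64(298), np.int64(308), 11) 167 (np.int64(298), np.int64(308), 11) 171 (np.int64(298), np.int64(308), 11) 175 (np.int64(290), np.int64(308), 19) 179 (np.int64(292), np.int64(308), 17) 183 (np.int64(295), np.int64(308), 14) 187 (np.int64(295), np.int64(307), 13) 191 (np.int64(296), np.int64(307), 12) 195 (np.int64(269), np.int64(307), 31) 199 (np.int64(269), np.int64(307), 32) 203 (np.int64(269), np.int64(307), 35) 207 (np.int64(270), np.int64(307), 37) 211 (np.int64(270), np.int64(307), 38) 215 (np.int64(282), np.int64(296), 15) 219 (np.int64(282), np.int64(296), 15) 223 (np.int64(282), np.int64(296), 15) 227 (np.int64(282), np.int64(296), 15) 231 0
```

```bash
python3 -m handwheel '[[-0.3,-3,3.5,40,0],[-0.3,-3,3.5,80,0],[-0.3,-3,3.5,115,0],[-0.3,-3,3.5,133,0],[-0.3,-3,3.5,133,0],[-0.3,-3,3.5,133,0],[1,-3,3.5,133,0],[1,-3,3.5,133,0],[1,-3,3.5,133,0],[1,-3,3.5,133,0],[1,-3,3.5,133,0],[1,-3,3.5,133,0],[1,-3,3.5,133,0],[1,-3,3.5,100,0],[1,-3,3.5,50,0],[1,-3,3.5,0,0],[1,-3,3.5,-50,0],[1,-3,3.5,-95,0],[1,-3,3.5,-95,0],[1,-3,3.5,-95,0]]' 12
python3 - <<'E'
from h import *
o=get_obs();print(o["tcp_pos"],totool([.640,.1385,.265],o)); Rm=R.from_rotvec(o["ee_rot"]).as_matrix();print(np.degrees(np.arctan2(Rm[1,0],Rm[0,0])))
E
```

```text
time_s: 21.75
tcp_pos: [0.4595, -0.1436, 0.2604]
ee_rot: [-0.91, 3.006, -0.002]
wrist_force: [0.2, -0.8, -1.0]
gripper_width: 0.0117
finger_force: 12.0
[ 0.4594651  -0.14360154  0.2604019 ] [-306.64307912  134.69332037   -4.79602653]
-146.33249990375862
```

```bash
python3 -m handwheel '[[1,-40,17,-5,0.12],[1,-80,35,-5,0.24],[1,-120,52,-5,0.37],[1,-160,70,-5,0.5],[1,-200,88,-5,0.63],[1,-240,105,-5,0.76],[1,-275,120,-5,0.9],[1,-300,132,-5,1.03],[1,-307,135,-5,1.15],[1,-307,135,-5,1.256],[1,-307,135,-5,1.256],[1,-307,135,-5,1.256],[1,-307,135,-5,1.256],[1,-307,135,-5,1.256]]'
python3 - <<'E'
from h import *
o,im=shot("w12"); print(totool([.640,.1385,.203],o),o["q"].round(2)); Rm=R.from_rotvec(o["ee_rot"]).as_matrix();print(np.degrees(np.arctan2(Rm[1,0],Rm[0,0])))
hsv=cv2.cvtColor(im,cv2.COLOR_BGR2HSV)
for r in(100,110,115,150,160,175,185): print(r,[(x,im[r,x].tolist()) for x in range(240,335) if np.abs(im[r,x].astype(int)-im[r,x-1]).max()>25][:14])
E
```

```text
time_s: 23.15
tcp_pos: [0.6398, 0.139, 0.2646]
ee_rot: [-1.028, -2.968, 0.001]
wrist_force: [0.9, 0.0, -1.0]
gripper_width: 0.012
finger_force: 12.0
[-0.50184773 -0.18406186 61.64658082] [ 0.11  0.59 -0.59  1.47  0.34  1.19  0.37]
141.7840365604768
100 [(246, [127, 128, 125]), (253, [184, 187, 189]), (274, [134, 137, 137]), (297, [199, 204, 205]), (315, [172, 174, 174]), (329, [124, 134, 148]), (330, [70, 105, 152])]
110 [(240, [70, 74, 78]), (244, [140, 142, 139]), (253, [196, 202, 202]), (272, [136, 139, 141]), (297, [195, 199, 201]), (316, [162, 164, 161]), (329, [117, 132, 152]), (330, [69, 111, 167])]
115 [(240, [69, 72, 75]), (241, [96, 97, 94]), (243, [143, 144, 141]), (252, [170, 172, 171]), (253, [199, 204, 205]), (272, [139, 143, 143]), (297, [167, 170, 172]), (298, [201, 207, 206]), (316, [162, 165, 163]), (329, [97, 118, 144]), (330, [64, 108, 164])]
150 [(241, [98, 101, 104]), (242, [132, 133, 129]), (247, [181, 186, 187]), (248, [206, 212, 212]), (252, [182, 187, 187]), (253, [149, 152, 154]), (257, [210, 215, 217]), (308, [175, 191, 188]), (309, [135, 142, 141]), (315, [111, 113, 114]), (316, [199, 204, 205]), (324, [150, 153, 149]), (329, [75, 117, 176])]
160 [(241, [84, 87, 89]), (242, [122, 123, 120]), (245, [205, 210, 211]), (250, [162, 166, 166]), (254, [195, 199, 200]), (308, [176, 192, 189]), (309, [137, 144, 143]), (318, [166, 169, 171]), (319, [205, 209, 211]), (324, [168, 171, 169]), (328, [95, 116, 145]), (329, [66, 109, 165])]
175 [(241, [112, 118, 123]), (247, [146, 150, 150]), (249, [190, 208, 205]), (321, [155, 165, 165]), (322, [191, 195, 197]), (327, [153, 162, 169]), (328, [81, 110, 154])]
185 [(246, [149, 153, 153]), (248, [190, 197, 197]), (267, [143, 154, 151]), (268, [114, 121, 118]), (303, [173, 190, 187]), (304, [199, 221, 218]), (320, [173, 190, 188]), (321, [117, 126, 125]), (322, [88, 90, 91]), (328, [67, 100, 145])]
```

```bash
python3 -m handwheel '[[1,0,0,20,0],[1,0,0,40,0],[1,0,0,50,0],[1,0,0,56,0],[1,0,0,59,0],[1,0,0,61,0],[1,0,0,61.5,0],[1,0,0,61.5,0]]' 4
python3 -m handwheel '[[1,2,0,1,0],[1,4,0,2,0],[1,6,0,3,0],[1,8,0,4,0],[1,10,0,5.5,0],[1,12,0,6.5,0],[1,14,0,7.5,0],[1,16,0,8.5,0],[1,18,0,10,0],[1,20,0,11,0],[1,20,0,11,0],[0.4,20,0,11,0],[0.4,20,0,11,0],[0.4,20,0,11,0],[0.4,20,0,11,0]]' 4
python3 - <<'E'
from h import *
o,im=shot("w13"); print(o["tcp_pos"],o["gripper_width"]); prof("w13")
for r in(125,150,170,190,210): print(r,[(x,im[r,x].tolist()) for x in range(235,345) if np.abs(im[r,x].astype(int)-im[r,x-1]).max()>30][:14])
E
```

```text
time_s: 24.0
tcp_pos: [0.6402, 0.1396, 0.2041]
ee_rot: [1.029, 2.968, 0.001]
wrist_force: [0.3, 0.1, -0.7]
gripper_width: 0.0118
finger_force: 4.0
time_s: 25.5
tcp_pos: [0.6243, 0.1518, 0.1926]
ee_rot: [1.03, 2.968, 0.0]
wrist_force: [-0.0, 1.1, -0.9]
gripper_width: 0.0265
finger_force: 0.0
[0.62433279 0.15175112 0.19263317] 0.026504978855911986
tcp [-59.5   1.4  36.2]
20.5 [ 98. 109. 107.] [ 98. 108. 107.] s@20 105.9 s@0 122.7
26.5 [ 93. 102. 101.] [81. 90. 89.] s@20 100.2 s@0 116.4
39.5 [82. 90. 89.] [118. 120. 121.] s@20 88.5 s@0 103.4
140.5 [121. 124. 125.] [201. 220. 218.] s@20 15.1 s@0 21.9
166.5 [200. 220. 217.] [201. 221. 217.] s@20 -0.8 s@0 4.3
169.5 [200. 221. 218.] [200. 220. 216.] s@20 -2.6 s@0 2.3
178.5 [200. 220. 216.] [116. 121. 119.] s@20 -7.9 s@0 -3.6
220.5 [115. 119. 117.] [198. 218. 215.] s@20 -32.0 s@0 -30.3
232.5 [198. 218. 215.] [ 93. 103. 102.] s@20 -38.7 s@0 -37.8
271.5 [89. 98. 97.] [114. 126. 124.] s@20 -60.6 s@0 -62.0
125 [(237, [139, 141, 138]), (241, [194, 199, 199]), (270, [130, 134, 134]), (300, [190, 195, 195]), (338, [80, 113, 157])]
150 [(239, [169, 172, 171]), (241, [141, 144, 146]), (262, [185, 202, 199]), (326, [162, 164, 162]), (337, [101, 123, 157]), (338, [67, 111, 168])]
170 [(249, [116, 126, 125]), (250, [196, 218, 214]), (325, [159, 162, 160]), (336, [114, 128, 144]), (337, [65, 103, 155])]
190 [(243, [88, 91, 91]), (250, [173, 189, 187]), (268, [130, 138, 135]), (303, [173, 189, 185]), (304, [199, 220, 216]), (320, [151, 166, 164]), (321, [98, 102, 103]), (322, [134, 137, 138]), (323, [195, 199, 200]), (335, [132, 142, 152]), (336, [72, 110, 161])]
210 [(235, [162, 165, 167]), (236, [127, 129, 131]), (251, [185, 204, 201]), (268, [140, 151, 149]), (269, [115, 120, 118]), (302, [146, 158, 155]), (303, [185, 204, 200]), (320, [151, 162, 160]), (321, [126, 128, 130]), (327, [185, 189, 189]), (335, [126, 146, 176]), (336, [66, 105, 157])]
```

```bash
python3 - <<'E'
from h import *
o,im=load("w13")
for r in(190,210):
  for h in(.02,.03,.04,.05,.06):
    a=on((250,r),h,o);b=on((320.5,r),h,o);print(r,h,a,b,round(b[1]-a[1],1))
for h in(.02,.03,.04,.05): print("nose",h,on((286,140.5),h,o))
cv2.imwrite("pics/v13.png",np.hstack([cv2.resize(im[90:340,190:380],None,fx=2,fy=2),cv2.resize(shot("s13","scene")[1][180:305,300:500],None,fx=2,fy=4)]))
E
```

```text
190 0.02 (np.float64(-14.6), np.float64(-19.0)) (np.float64(-14.5), np.float64(21.2)) 40.2
190 0.03 (np.float64(-16.4), np.float64(-17.9)) (np.float64(-16.3), np.float64(20.1)) 38.0
190 0.04 (np.float64(-18.2), np.float64(-16.9)) (np.float64(-18.2), np.float64(19.0)) 35.9
190 0.05 (np.float64(-20.0), np.float64(-15.8)) (np.float64(-20.0), np.float64(17.8)) 33.6
190 0.06 (np.float64(-21.8), np.float64(-14.7)) (np.float64(-21.8), np.float64(16.7)) 31.4
210 0.02 (np.float64(-26.1), np.float64(-18.8)) (np.float64(-26.0), np.float64(21.1)) 39.9
210 0.03 (np.float64(-27.3), np.float64(-17.8)) (np.float64(-27.2), np.float64(19.9)) 37.7
210 0.04 (np.float64(-28.4), np.float64(-16.7)) (np.float64(-28.4), np.float64(18.8)) 35.5
210 0.05 (np.float64(-29.6), np.float64(-15.6)) (np.float64(-29.6), np.float64(17.7)) 33.3
210 0.06 (np.float64(-30.8), np.float64(-14.6)) (np.float64(-30.7), np.float64(16.6)) 31.2
nose 0.02 (np.float64(15.1), np.float64(1.5))
nose 0.03 (np.float64(11.6), np.float64(1.5))
nose 0.04 (np.float64(8.2), np.float64(1.4))
nose 0.05 (np.float64(4.8), np.float64(1.4))
```

View pics/v13.png

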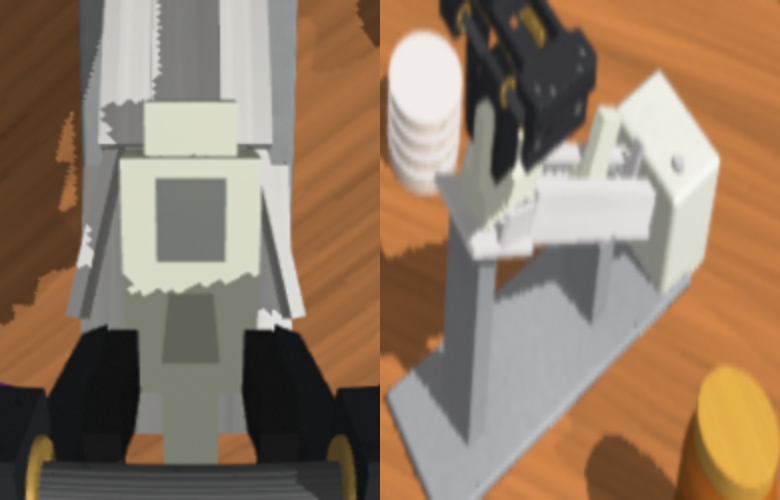

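Picture shows the nose rode up onto the lips (nose at crop row 102, lip ends at row 148). I'll regrip, draw it 20 mm back up the slope, centre it 2 mm, and let the nose drop onto the apron.

```bash
python3 -m handwheel '[[1,0,0,0,0],[1,0,0,0,0],[1,0,0,0,0],[1,0,0,0,0],[1,-3,-0.5,-2,0],[1,-6,-1,-3.6,0],[1,-9,-1.5,-5.2,0],[1,-12,-2,-6.6,0],[1,-15,-2,-8,0],[1,-18,-2,-9.4,0],[1,-18,-2,-9.4,0],[1,-18,-2,-9.4,0]]' 10
python3 - <<'E'
from h import *
o,im=shot("w14"); prof("w14")
for r in(150,185,200): print(r,[(x,im[r,x].tolist()) for x in range(235,345) if np.abs(im[r,x].astype(int)-im[r,x-1]).max()>30][:14])
E
```

```text
time_s: 26.8
tcp_pos: [0.6371, 0.1391, 0.202]
ee_rot: [-1.029, -2.968, -0.0]
wrist_force: [0.8, -0.0, -1.1]
gripper_width: 0.0122
finger_force: 10.0
tcp [-79.6  -0.6  37.1]
8.5 [ 98. 109. 107.] [81. 90. 89.] s@20 98.5 s@0 116.6
20.5 [81. 90. 89.] [119. 121. 123.] s@20 86.6 s@0 103.4
134.5 [122. 125. 125.] [178. 184. 185.] s@20 -0.9 s@0 6.4
141.5 [207. 212. 213.] [202. 221. 219.] s@20 -5.4 s@0 1.5
169.5 [201. 221. 219.] [201. 221. 217.] s@20 -22.5 s@0 -17.5
179.5 [201. 221. 218.] [117. 122. 120.] s@20 -28.4 s@0 -24.1
220.5 [116. 120. 118.] [199. 219. 217.] s@20 -52.0 s@0 -50.3
232.5 [199. 219. 216.] [ 96. 106. 105.] s@20 -58.8 s@0 -57.8
271.5 [90. 99. 98.] [115. 127. 126.] s@20 -80.8 s@0 -82.2
150 [(235, [117, 118, 116]), (262, [186, 202, 199]), (308, [174, 189, 186]), (309, [133, 139, 139]), (323, [154, 157, 159]), (324, [210, 214, 217]), (337, [126, 136, 149]), (338, [69, 104, 150])]
185 [(250, [176, 191, 188]), (267, [172, 189, 186]), (268, [120, 125, 123]), (303, [175, 192, 189]), (320, [167, 181, 179]), (321, [131, 136, 136]), (332, [198, 204, 204]), (339, [95, 121, 159]), (340, [56, 96, 148])]
200 [(237, [84, 87, 87]), (250, [167, 180, 178]), (251, [198, 220, 216]), (268, [131, 138, 136]), (303, [181, 199, 194]), (320, [162, 175, 173]), (321, [125, 129, 129]), (335, [146, 149, 151]), (336, [206, 210, 213]), (342, [159, 175, 194]), (343, [72, 108, 159])]
```

```bash
python3 -m handwheel '[[0.5,0,0,0,0],[0.5,0,0,0,0],[0.5,0,0,0,0],[0.5,0,0,0,0],[0.5,0,0,0,0]]'
python3 - <<'E'
from h import *
o,im=shot("w15"); prof("w15")
for r in(150,185,200): print(r,[(x,im[r,x].tolist()) for x in range(235,345) if np.abs(im[r,x].astype(int)-im[r,x-1]).max()>30][:14])
E
```

```text
time_s: 27.35
tcp_pos: [0.6371, 0.1392, 0.202]
ee_rot: [1.029, 2.968, 0.0]
wrist_force: [-0.4, 0.0, -0.5]
gripper_width: 0.0222
finger_force: 0.0
tcp [-79.7  -0.5  37.1]
8.5 [ 98. 109. 107.] [81. 90. 88.] s@20 98.5 s@0 116.6
20.5 [81. 90. 89.] [118. 122. 123.] s@20 86.5 s@0 103.4
122.5 [121. 124. 125.] [163. 180. 176.] s@20 6.8 s@0 14.9
128.5 [182. 201. 197.] [198. 218. 216.] s@20 2.9 s@0 10.6
147.5 [199. 218. 215.] [115. 120. 119.] s@20 -9.1 s@0 -2.7
184.5 [118. 122. 120.] [202. 220. 218.] s@20 -31.4 s@0 -27.4
238.5 [204. 223. 219.] [123. 135. 132.] s@20 -62.2 s@0 -61.6
274.5 [130. 133. 133.] [ 59. 100. 151.] s@20 -82.5 s@0 -84.1
287.5 [ 57.  97. 146.] [ 64. 109. 165.] s@20 -89.9 s@0 -92.3
150 [(235, [117, 118, 117]), (242, [190, 195, 198]), (249, [155, 159, 161]), (250, [93, 95, 96]), (254, [114, 121, 120]), (255, [199, 219, 215]), (270, [148, 159, 156]), (271, [116, 121, 119]), (300, [145, 156, 153]), (301, [186, 205, 201]), (316, [137, 144, 143]), (317, [110, 113, 113]), (323, [153, 156, 158]), (324, [210, 213, 215])]
185 [(256, [177, 195, 192]), (316, [169, 184, 182]), (317, [132, 137, 137]), (332, [198, 203, 203]), (339, [95, 121, 159]), (340, [56, 97, 148])]
200 [(237, [85, 87, 87]), (271, [154, 169, 166]), (272, [191, 210, 207]), (317, [144, 152, 151]), (335, [146, 149, 151]), (336, [206, 210, 212]), (342, [159, 176, 194]), (343, [72, 108, 158])]
```

```bash
python3 - <<'E'
from h import *
o,im=load("w15")
for r,a,b in((150,254.5,316),(185,256,316.5)):
  for h in(.02,.045): x=on((a,r),h,o);y=on((b,r),h,o);print(r,h,x,y,y[1]-x[1])
print([(x,im[130,x].tolist()) for x in range(235,345) if np.abs(im[130,x].astype(int)-im[130,x-1]).max()>25])
E
```

```text
150 0.02 (np.float64(-10.6), np.float64(-18.9)) (np.float64(-10.5), np.float64(17.2)) 36.099999999999994
150 0.045 (np.float64(-18.4), np.float64(-16.5)) (np.float64(-18.3), np.float64(14.7)) 31.2
185 0.02 (np.float64(-31.7), np.float64(-17.6)) (np.float64(-31.6), np.float64(17.2)) 34.8
185 0.045 (np.float64(-36.6), np.float64(-15.4)) (np.float64(-36.5), np.float64(14.6)) 30.0
[(269, [163, 177, 176]), (270, [197, 217, 214]), (289, [164, 181, 179]), (290, [125, 138, 136]), (338, [84, 111, 149])]
```

Second cartridge now lies flat, centred, with its nose 7 mm inside the mouth. Going behind the fin and pushing.

```bash
python3 -m handwheel '[[0.5,0,0,-30,0],[0.5,0,0,-60,0],[1,-8,0,-64,0],[1,-15,0,-64,0],[1,-15,0,-64,0],[1,-15,0,-64,0],[1,-15,0,-30,0],[1,-15,0,-8,0],[1,-15,0,-4,0],[1,-15,0,-4,0],[1,-15,0,-4,0]]' 10
python3 -m handwheel '[[1,4.5,0,2.1,0],[1,9,0,4.2,0],[1,13.6,0,6.3,0],[1,18.1,0,8.5,0],[1,22.7,0,10.6,0],[1,27.2,0,12.7,0],[1,31.7,0,14.8,0],[1,36.3,0,16.9,0],[1,40.8,0,19,0],[1,45.3,0,21.1,0],[1,49.8,0,23.2,0],[1,54.4,0,25.4,0],[1,54.4,0,25.4,0]]'
python3 - <<'E'
from h import *
o,im=shot("w16"); prof("w16"); print(o["wrist_force"]@U)
E
```

```text
time_s: 28.5
tcp_pos: [0.6494, 0.1303, 0.207]
ee_rot: [1.029, 2.967, 0.002]
wrist_force: [0.7, -0.8, 0.5]
gripper_width: 0.0008
finger_force: 0.0
time_s: 29.8
tcp_pos: [0.6054, 0.1641, 0.1803]
ee_rot: [-1.028, -2.968, 0.0]
wrist_force: [0.2, 0.1, 0.6]
gripper_width: 0.0005
finger_force: 0.0
tcp [-33.9  -0.7  34.5]
8.5 [187. 208. 204.] [101. 111. 110.] s@20 142.0 s@0 160.2
55.5 [101. 111. 110.] [82. 91. 90.] s@20 99.6 s@0 113.1
65.5 [82. 91. 89.] [120. 123. 124.] s@20 91.7 s@0 104.3
118.5 [121. 124. 125.] [196. 216. 212.] s@20 54.2 s@0 62.6
125.5 [193. 213. 209.] [197. 217. 214.] s@20 49.6 s@0 57.6
145.5 [198. 217. 214.] [114. 119. 118.] s@20 37.1 s@0 43.6
182.5 [117. 121. 119.] [199. 219. 217.] s@20 15.1 s@0 19.2
253.5 [203. 222. 220.] [46. 46. 46.] s@20 -24.8 s@0 -25.1
0.37380265009315083
```

```bash
python3 -m handwheel '[[1,4.5,0,2.1,0],[1,9,0,4.2,0],[1,13.6,0,6.3,0],[1,18.1,0,8.5,0],[1,22.7,0,10.6,0],[1,27.2,0,12.7,0],[1,31.7,0,14.8,0],[1,35.3,0,16.5,0],[1,38.1,0,17.7,0],[1,39.9,0,18.6,0],[1,39.9,0,18.6,0]]'
python3 - <<'E'
from h import *
o,im=shot("w17"); prof("w17"); print(o["wrist_force"]@U)
E
```

```text
time_s: 30.95
tcp_pos: [0.5746, 0.1884, 0.1619]
ee_rot: [-1.029, -2.968, 0.0]
wrist_force: [0.2, -0.2, -0.3]
gripper_width: 0.0004
finger_force: 0.0
tcp [ 9.4 -0.8 34.4]
14.5 [88. 89. 90.] [176. 195. 191.] s@20 179.1 s@0 196.6
20.5 [184. 205. 201.] [189. 210. 206.] s@20 173.3 s@0 190.2
24.5 [165. 183. 180.] [189. 210. 206.] s@20 169.5 s@0 186.0
73.5 [192. 213. 210.] [103. 115. 113.] s@20 128.8 s@0 140.7
112.5 [103. 114. 113.] [83. 92. 91.] s@20 101.3 s@0 110.2
119.5 [83. 92. 91.] [189. 208. 205.] s@20 96.7 s@0 105.1
128.5 [189. 208. 205.] [186. 205. 203.] s@20 90.9 s@0 98.6
135.5 [177. 195. 192.] [197. 217. 214.] s@20 86.5 s@0 93.7
139.5 [181. 199. 197.] [198. 218. 215.] s@20 84.0 s@0 90.9
146.5 [198. 217. 214.] [115. 120. 118.] s@20 79.7 s@0 86.1
183.5 [117. 121. 119.] [200. 219. 217.] s@20 57.7 s@0 61.8
254.5 [203. 222. 220.] [44. 46. 45.] s@20 17.9 s@0 17.5
0.1480622191527162
```

```bash
python3 -m handwheel '[[1,1.4,0,0.6,0],[1,2.7,0,1.3,0],[1,4,0,1.9,0],[1,4,0,1.9,0]]'; python3 -m handwheel '[[1,0.5,0,0.2,0],[1,0.9,0,0.4,0],[1,0.9,0,0.4,0]]'
```

```text
time_s: 31.4
tcp_pos: [0.5715, 0.1908, 0.16]
ee_rot: [-1.029, -2.968, 0.0]
wrist_force: [-0.4, 0.2, 0.4]
gripper_width: 0.0004
finger_force: 0.0
time_s: 31.7
tcp_pos: [0.571, 0.1913, 0.1597]
ee_rot: [-1.03, -2.968, -0.0]
wrist_force: [0.2, 0.0, 0.7]
gripper_width: 0.0002
finger_force: 0.0
```

```bash
python3 -m handwheel '[[1,0.5,0,0.2,0],[1,0.9,0,0.4,0],[1,0.9,0,0.4,0]]'; python3 -c "
from h import *
o=get_obs();print(tcps(o),o['wrist_force']@U)"
```

```text
time_s: 32.0
tcp_pos: [0.5704, 0.1916, 0.1594]
ee_rot: [1.03, 2.968, -0.0]
wrist_force: [0.5, -0.6, -0.3]
gripper_width: 0.0005
finger_force: 0.3
[15.3 -0.9 34.3] 0.5582142678562998
```

```bash
python3 -m handwheel '[[1,0.5,0,0.2,0],[1,0.5,0,0.2,0],[1,0.5,0,0.2,0]]';python3 -m handwheel '[[1,0.5,0,0.2,0],[1,0.5,0,0.2,0],[1,0.5,0,0.2,0]]'; python3 -c "
from h import *
o=get_obs();print(tcps(o),o['wrist_force']@U)"
```

```text
time_s: 32.3
tcp_pos: [0.5703, 0.1918, 0.1593]
ee_rot: [1.03, 2.967, -0.0]
wrist_force: [1.2, -1.7, 1.4]
gripper_width: 0.0004
finger_force: 1.2
time_s: 32.6
tcp_pos: [0.5701, 0.1921, 0.1592]
ee_rot: [1.03, 2.967, 0.0]
wrist_force: [2.4, -3.1, 3.1]
gripper_width: 0.0007
finger_force: 2.4
[15.8 -0.7 34.4] 4.756597403631832
```

```bash
python3 -m handwheel '[[1,0.4,0,0.2,0],[1,0.4,0,0.2,0]]'; python3 -m handwheel '[[1,-3,0,-1.5,0],[1,-12,0,-8,0],[1,-12,0,-8,0],[1,-12,0,-8,0]]'
python3 - <<'E'
from h import *
o,im=shot("w18"); prof("w18"); print(o["wrist_force"]@U)
E
```

```text
time_s: 32.8
tcp_pos: [0.5701, 0.1922, 0.1592]
ee_rot: [1.03, 2.966, 0.0]
wrist_force: [3.7, -5.1, 4.2]
gripper_width: 0.0003
finger_force: 3.2
time_s: 33.2
tcp_pos: [0.5785, 0.1854, 0.1666]
ee_rot: [-1.03, -2.967, -0.0]
wrist_force: [-0.3, 0.5, 0.4]
gripper_width: 0.0001
finger_force: 0.0
tcp [ 3.  -0.8 36.6]
9.5 [89. 90. 90.] [181. 200. 197.] s@20 179.7 s@0 197.8
20.5 [163. 181. 178.] [190. 210. 206.] s@20 168.9 s@0 185.7
64.5 [192. 213. 210.] [104. 115. 113.] s@20 130.7 s@0 143.4
104.5 [105. 116. 114.] [168. 186. 183.] s@20 101.4 s@0 110.8
114.5 [167. 185. 181.] [191. 211. 207.] s@20 94.6 s@0 103.3
118.5 [172. 190. 187.] [196. 217. 213.] s@20 91.9 s@0 100.4
128.5 [197. 218. 214.] [113. 118. 117.] s@20 85.4 s@0 93.1
160.5 [115. 120. 118.] [199. 219. 216.] s@20 65.4 s@0 71.0
227.5 [202. 221. 219.] [85. 95. 93.] s@20 26.6 s@0 27.9
233.5 [104. 116. 114.] [127. 130. 131.] s@20 23.2 s@0 24.2
254.5 [128. 130. 131.] [45. 46. 46.] s@20 11.4 s@0 11.1
-0.32125936550399753
```

Contact again at about 7 N, with no floor visible between the cartridges. Lifting clear and handing in.

```bash
python3 -m handwheel '[[1,0,0,-40,0],[1,0,0,-80,0],[1,0,0,-100,0],[1,0,0,-100,0],[1,0,0,-100,0],[1,0,0,-100,0]]'
python3 - <<'E'
from h import *
o,im=shot("w19"); prof("w19"); o,t=shot("t19","top")
hsv=cv2.cvtColor(t,cv2.COLOR_BGR2HSV); m=((hsv[...,1]<70)&(hsv[...,2]>90)).astype(np.uint8)*255
print([np.round(cv2.minAreaRect(c)[0]) for c in cv2.findContours(m,0,2)[0] if 200<cv2.contourArea(c)<1500])
o,_=load("w19")
for r in range(84,100,2):print(r,on((286,r),.046,o)[0],end=' ')
E
```

```text
time_s: 33.85
tcp_pos: [0.5777, 0.1849, 0.265]
ee_rot: [-1.028, -2.966, 0.003]
wrist_force: [-0.4, -0.5, 0.0]
gripper_width: 0.0002
finger_force: 0.0
tcp [-38.4  -1.7 125.9]
9.5 [193. 209. 205.] [167. 170. 170.] s@20 219.3 s@0 237.4
13.5 [156. 169. 166.] [156. 158. 158.] s@20 213.3 s@0 231.0
18.5 [167. 170. 170.] [90. 90. 91.] s@20 206.0 s@0 223.1
37.5 [90. 91. 90.] [176. 195. 192.] s@20 179.8 s@0 194.9
43.5 [184. 204. 200.] [185. 205. 203.] s@20 172.0 s@0 186.6
48.5 [182. 202. 198.] [190. 211. 208.] s@20 165.6 s@0 179.8
80.5 [192. 212. 210.] [103. 114. 113.] s@20 128.0 s@0 139.4
105.5 [104. 115. 113.] [190. 210. 206.] s@20 101.4 s@0 110.9
121.5 [187. 206. 202.] [112. 117. 115.] s@20 85.5 s@0 93.7
138.5 [113. 118. 116.] [197. 216. 213.] s@20 69.2 s@0 76.2
178.5 [199. 218. 215.] [105. 116. 114.] s@20 33.0 s@0 37.4
192.5 [105. 116. 115.] [126. 129. 129.] s@20 20.8 s@0 24.3
211.5 [126. 129. 130.] [212. 216. 217.] s@20 4.6 s@0 6.9
254.5 [216. 220. 221.] [68. 70. 70.] s@20 -31.5 s@0 -31.8
[array([ 16., 398.]), array([540., 335.]), array([268., 288.]), array([416., 257.]), array([125., 284.]), array([218., 208.]), array([ 25., 167.]), array([108., 147.])]
84 109.7 86 107.8 88 105.8 90 103.9 92 101.9 94 100.0 96 98.1 98 96.2
```

```bash
python3 -c "
from cell import *
print(finish_job())"
```

```text
the job is handed in; nothing more can be done
None
```

I handed the job in at about 34 s of the 72 s. By camera and force readings, the first cartridge is home against the feed plate and the second is close up behind it; the verdict itself was not shown to me.

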